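# Turn a load switch over in the flip jig

### The job

Turn the orange load switch board side up with the flip jig, without lifting it by hand: push the switch fully home into the blue cover, swing the cover over by its bar without letting it drop, and press on the shut cover's rubber pad until the yellow bed bottoms out, then hold about 30 N on it for a second (50 N would crack the switch). Swing the cover all the way back open so the switch stays upside down and square on the bed, and leave the clip and the connectors alone.

Things in the scene. Friction and masses are not known exactly. Their poses are not given: they have to be found in the camera images.
- load_switch: Orange box, 120 (x) x 66 (y) x 44 (z) mm, 0.18-0.33 kg; lower face a green circuit board, upper face orange with three coloured lenses. Origin: centre of the board face; z from the board to the orange face (up at first, down when turned). Starts board down, 30 to 60 mm short of home: front in the open cover's pocket, rear on a fixed feed ledge level with the pocket floor.
- hinge (a point): Middle of the hinge line of the jig, fixed, 56 mm above the bench. x runs along the hinge (roughly away from the robot), y to the side where the open cover lies, z up. The jig's base plate is 170 x 240 mm; hinge posts 75 mm either side along x are 67 mm tall. The feed ledge reaches from x = -62 to -140 mm.
- cover (a joint): Angle of the blue cover about the hinge x axis: 0 lying open on the +y side (on a stop), about 3.14 shut over the bed on the -y side. Swings freely with slight damping and falls either way if let go off upright. 0.4 kg. With the switch inside it first rests at 2.8 to 3.05, bed up, and ends at 3.02 to 3.15 with the bed bottomed. The switch tips over onto the bed soon after upright.
- pocket (a point): Centre of the cover's pocket floor (turns with it; axes as hinge when open, then 72 mm from the hinge in y, 34 mm above the bench). Pocket 72 mm wide in y, open at its -x end (mouth 60 mm before this point), with a back stop 60 mm beyond at +x; walls 30 to 36 mm high, 5 mm thick, the outer one short and flared. The switch is home when it touches the back stop: its origin is then at this point in x.
- bar (a point): Middle of the cover's steel bar: round, 12 mm thick, parallel to the hinge, 160 mm from the hinge line and level with it when open or shut (56 mm above the bench). Clear for 100 mm between its end arms, 30 mm gap to the cover's outer wall, only bench beneath. It can be pinched from above, fingers on its two long sides, and turns in the grip.
- press_pad: Round black rubber pad, 40 mm wide, 4 mm thick, giving up to 2 mm when pressed, in the middle of the cover's outer face: underneath while open; on top when shut, over the middle of the switch, its surface then 93 to 107 mm above the bench before and 89 to 95 mm after the bed is pressed down. Origin: centre of the pad's root on the cover.
- bed_top (a point): Centre of the top of the yellow bed, 104 x 54 mm with two 10 mm high sloped catches at its outer side, 72 mm from the hinge line on the -y side; x along the hinge, z up. Starts 39 to 53 mm above the bench. Pressed with some 10 N (more if fast) it slides down 4 to 12 mm to a hard stop that cannot be seen and differs each time, and stays down. The turned switch should lie centred on it, length along x.
- visor_clip: Red plastic visor clip, 90 x 36 x 16 mm, lying on the bench beyond the bed side of the jig; leave alone. Origin: centre of its underside.
- spade0: Zinc spade connector, 69 mm long, 22 wide, 14 high, lying on the bench beyond the open cover's bar; leave alone. Origin: middle of its underside.
- spade1: A second zinc spade connector like the first.
Things that resemble listed ones, but are neither listed nor needed, are in the scene too. Of the things that look like the load_switch, the middle-sized one is meant.

How it is judged:
On the way, in this order (a step that is already met when the one before it is completed fails the run):
1. the switch is pushed home into the open cover, against the back stop (x of load_switch in the frame of pocket above -0.004 m and value of joint cover below 0.2 rad and angle between load_switch's own z axis and vertical below 0.15 rad), for 0.1 s.
2. the cover is shut over the turned switch and its pad is pressed with over 20 N, which bottoms the bed (value of joint cover above 2.98 rad and angle between load_switch's own z axis and vertical above 2.95 rad and contact force between anything else and press_pad above 20 N), for 0.5 s.
At the end, for the whole second after the job is handed in: The cover lies open again (within 0.1 rad); the switch lies board side up, flat (within 0.1 rad) on the bed, its middle within 9 mm of the bed's along each side and its length within 0.1 rad of the bed's, at rest (value of joint cover below 0.1 rad and angle between load_switch's own z axis and vertical above 3.04 rad and x of load_switch in the frame of bed_top between -0.009 and 0.009 m and y of load_switch in the frame of bed_top between -0.009 and 0.009 m and z of load_switch in the frame of bed_top below 0.048 m and angle between the x axis of load_switch and the x axis of bed_top, either way round below 0.1 rad and linear speed of load_switch below 0.02 m/s); the robot touches nothing.
It fails at once if the pad is pressed with more than 50 N (contact force between anything else and press_pad above 50 N).
It fails at once if the cover is dropped or flung (faster than 3.5 rad/s) (velocity of joint cover above 3.5 rad/s or velocity of joint cover below -3.5 rad/s).
It fails at once if the switch is lifted by hand instead of by the cover (value of joint cover below 0.3 rad and height (world z) of load_switch above 0.1 m).
It fails at once if the switch falls off the jig (height (world z) of load_switch below 0.02 m).
It fails at once if the clip or a connector is moved by more than 15 mm (distance of any of visor_clip, spade0, spade1 from where it was at the start of the episode above 0.015 m).
It also fails if it takes over 72 s, if anything falls off the work surface, if the arm or the gripper's body presses on something with over 40 N, if the wrist force passes 120 N, or if a joint passes its speed limit or range.

### The arm

A 7-joint arm with a two-finger parallel gripper is mounted at the origin on the work surface. World frame = base frame: x ahead of the robot, y to its left, z up, the work surface at z = 0. Lengths are in m, angles in rad, forces in N, time in s.
With the tool pointing down it reaches from about 0.35 to 0.9 m from the base axis. Payload 8.1 kg.
Tool frame: the origin (TCP) lies where the fingers leave the gripper's body, on its centre line; the fingertips stand 66 mm ahead of it and the grasp point (between the pads) lies 47 mm ahead of it (arm.tip_reach is the distance from the TCP to the fingertips, in m); z points along the fingers, y is the direction in which the jaws open and shut (so a half turn about z gives the same grasp; the last joint's range is limited). The gripper opens to 92 mm and grips with 3 to 60 N. Pads are 19 mm wide; open, the fingers measure 130 mm over their backs; the gripper's body (75 mm by 190 mm) begins 47 mm behind the grasp point.
Start: joints at [1.104, 0.434, 0.025, 1.573, -0.012, 1.134, -0.075], TCP at [0.222, -0.584, 0.292] pointing down, gripper open.
Joint ranges: [-2.62, 2.62], [-0.44, 2.09], [-1.27, 1.32], [0.08, 2.57], [-1.32, 4.46], [0.12, 2], [-2.74, 2.74]. Speed limits (rad/s): [2.22, 2.22, 3.01, 3.01, 3.14, 3.14, 3.14].

### API

Orientations are given as a rotation vector (axis times angle).
In Python, from cell import arm gives the robot as it stands.
- The arm moves only by the tool carry_out, never from a script. Its argument "plan" is a list of rows, each a list of 5 numbers: the shift along the world's x, y, z in cm, then the turn about the world's z in rad, then the finger opening in cm, from 0 to 9.18. In form: [[tx, ty, tz, spin, fingers], ...]. A call has 1 to 20 rows; each row is the pose to reach, as a shift and turn from the pose measured when the call began; what a row does not reach only later rows make up. A row lasts 1/10 s, in which the tool goes at most 50 mm and 8.59 degrees, less where a joint would pass 70% of its speed; a pose out of reach is approached as far as the arm can. A call with a gripper value outside its range is refused whole. The fingers move at their own pace and stop on an object; "squeeze" is the grip in N (left out, the last holds). Time passes only in rows, so rows that repeat a pose let the fingers close. It gives the time, the measured TCP pose, the force and the opening at its end, in the units of the state.
- arm.observe(): the state, without advancing time (a new reading comes with each control period).
- arm.get_image(name): name is "side" or "top" or "wrist"; returns (picture, depth): 384x512x3 uint8, red, green, blue; 384x512 float32, m along the optical axis (not along the pixel's ray), 0 where there is no reading.
- arm.get_calibration(name): a dict with "intrinsics" (3x3 intrinsics, pixels), "D" ([k1, k2, p1, p2, k3] as OpenCV has them; the pictures are not rectified), "rvec" (rotation vector, rad) and "tvec" (3), from world to camera coordinates, as OpenCV has them; the wrist camera has in their place "tool_from_camera" (4x4, takes a point from camera to tool coordinates, whose origin is the TCP and whose axes are the flange's). Camera axes: x right, y down, z forward; pixel columns grow to the right and rows downward; lengths in m; the calibration is good to about 2 mm. A picture is of the moment at which its call begins: read the wrist's pose just before it. get_calibration takes no time and is no camera call.
- arm.sign_off(): hands the job in, once; it reports no verdict.
The state is a dict: "clock": time; "joints": joint angles; "dq": joint speeds; "joint_efforts": joint torques, N m; "position": TCP position; "ee_rot": TCP orientation; "force": force on the tool from outside, world axes, zero at the start; "ft_torque": the same for the moment, N m; "width": opening from 0.0 (shut) to 1.0 (fully open).
Only numpy, scipy, OpenCV 4.12 (cv2) and the standard library are available. Lean on these libraries where they do the work, as an engineer would, in place of code of your own. Each camera call takes 0.05 s, during which the arm holds its last target. There are 200 camera calls.

## Working session

There is one attempt and no reset: what is moved stays moved. The work goes in short steps, Python scripts to look and compute and a tool call to move; the robot and the scene stay as the last step left them, time stands still between calls to the robot, and variables do not carry over. Pictures are saved under pics/ and viewed, about 8 in all and at most 12, crops included, and the job is handed in when it is done.

Besides the shell and the picture viewer there is one more tool, called after "Emit:" by a JSON object that holds its "method" and its "body", one argument or row to a line. carry_out: Moves the arm, as the interface text tells. Its arguments: {"type":"object","properties":{"plan":{"type":"array"},"squeeze":{"type":"number"}},"required":["plan"]}

```bash
mkdir -p pics
cat > h.py <<'E'
import numpy as np, cv2
from cell import arm
def cal(n):
    c=arm.get_calibration(n); K=np.array(c["intrinsics"]);D=np.array(c["D"],float)
    if "rvec" in c:
        R=cv2.Rodrigues(np.array(c["rvec"],float))[0]; t=np.array(c["tvec"],float).ravel()
        return K,D,R.T,-R.T@t   # Rwc, cam centre
    s=arm.observe(); T=np.array(c["tool_from_camera"]); Rt=cv2.Rodrigues(np.array(s["ee_rot"],float))[0]
    return K,D,Rt@T[:3,:3],Rt@T[:3,3]+np.array(s["position"])
def rays(C,uv):
    K,D,R,c=C; p=cv2.undistortPoints(np.array(uv,float).reshape(-1,1,2),K,D).reshape(-1,2)
    return np.c_[p,np.ones(len(p))]@R.T
def onplane(C,uv,z):
    r=rays(C,uv); return C[3]+r*((z-C[3][2])/r[:,2])[:,None]
def bydepth(C,uv,dep):
    uv=np.array(uv).reshape(-1,2); d=np.array([np.median((lambda a:a[a>0] if (a>0).any() else a)(dep[int(v)-1:int(v)+2,int(u)-1:int(u)+2].ravel())) for u,v in uv])
    return C[3]+rays(C,uv)*d[:,None]
def cloud(C,dep):
    v,u=np.mgrid[0:dep.shape[0],0:dep.shape[1]]
    return (C[3]+rays(C,np.c_[u.ravel(),v.ravel()])*dep.reshape(-1,1)).reshape(dep.shape+(3,))
def snap(n,name=None):
    C=cal(n); im,dep=arm.get_image(n)
    if name: cv2.imwrite("pics/"+name,im[:,:,::-1]); np.savez("pics/"+name[:-4],im=im,dep=dep,K=C[0],D=C[1],R=C[2],c=C[3])
    return C,im,dep
def load(name):
    z=np.load("pics/"+name+".npz"); return (z["K"],z["D"],z["R"],z["c"]),z["im"],z["dep"]
E
python3 - <<'E'
from h import *
a=[snap(n,n+"0.png") for n in("side","top")]
for C,im,d in a: print(C[3],C[2][:,2],(d>0).mean())
cv2.imwrite("pics/both.png",cv2.resize(np.vstack([a[0][1],a[1][1]])[:,:,::-1],(400*1,600)))
print(arm.observe())
E
```

```text
[0.297834   0.59672526 0.80405621] [ 0.26218175 -0.5891318  -0.7643196 ] 0.9961293538411459
[0.40689844 0.02620063 1.09593309] [ 0.15600481 -0.00406988 -0.98774791] 0.9960784912109375
{'clock': 0.1, 'joints': array([ 1.10440857,  0.43515962,  0.02497282,  1.57398841, -0.0115795 ,
        1.13398022, -0.07511115]), 'dq': array([ 1.02025265e-03, -2.47406933e-03,  8.41257200e-04, -2.54744543e-03,
       -5.46689973e-04,  1.45762199e-03, -3.77906305e-05]), 'joint_efforts': array([ 4.49457817e-03, -6.69128823e+01,  9.88837704e-01, -3.15141821e+01,
       -6.03288668e-02,  3.74466938e-02,  2.34644602e-05]), 'position': array([ 0.22221443, -0.58378528,  0.29152629]), 'ee_rot': array([-3.08847318e+00, -5.67939646e-01,  6.17361726e-04]), 'force': array([-0.20664794,  0.6011518 , -0.48717319]), 'ft_torque': array([0.0588332 , 0.06403412, 0.0076749 ]), 'width': 1.0047313157266933}
```

View pics/top0.png

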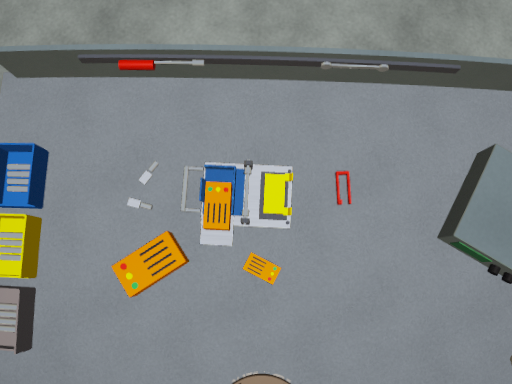

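View pics/side0.png

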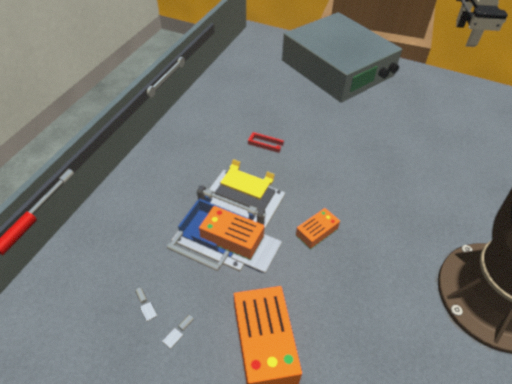

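The top view shows the jig near (245,195): the switch at (217,205), bar at x≈185, hinge posts at (248,165) and (247,221), bed at (275,195). The clip is at (343,188) and the connectors at (148,172) and (138,204). Now I'll measure.

Run:
```python
from h import *
def hsvmask(im,lo,hi): return cv2.inRange(cv2.cvtColor(im,cv2.COLOR_RGB2HSV),lo,hi)>0
for n in("top","side"):
    C,im,d=load(n+"0"); P=cloud(C,d)
    bench=(np.abs(P[...,0]-.6)<.3)&(np.abs(P[...,1])<.35)
    print(n,"bench z",np.median(P[bench][:,2]))
    for nm,lo,hi in(("orange",(8,150,120),(19,255,255)),("yellow",(24,150,120),(33,255,255)),("blue",(105,100,60),(125,255,255)),("red",(0,150,80),(6,255,255))):
        m=hsvmask(im,lo,hi)&bench
        k,l,s,c=cv2.connectedComponentsWithStats(m.astype(np.uint8))
        for i in range(1,k):
            if s[i,4]<60: continue
            q=P[l==i]; z=np.percentile(q[:,2],90) ; t=q[q[:,2]>z-.006]
            (cx,cy),(w,h),a=cv2.minAreaRect(t[:,:2].astype(np.float32)*1000)
            print(nm,s[i,4],c[i].round(),"z",z.round(4),"c",round(cx),round(cy),"size",round(w),round(h),"ang",round(a,1), "med",np.median(t,0).round(4))
    # height map around jig
    C0=P
    m=bench&(P[...,2]>.05)&(P[...,2]<.075)
    k,l,s,c=cv2.connectedComponentsWithStats(m.astype(np.uint8))
    for i in range(1,k):
        if s[i,4]>15: q=P[l==i]; print("h50-75",s[i],q.min(0).round(3),q.max(0).round(3),np.median(q,0).round(3))
# 3x crop of both
C,im,d=load("top0"); C2,im2,d2=load("side0")
a=cv2.resize(im[145:260,125:295],None,fx=4.4,fy=4.4,interpolation=2)[:, :, ::-1]
cv2.imwrite("pics/c1.png",a[:560,:780])
```

```text
top bench z 0.001282784520409752
orange 206 [163. 270.] z 0.0633 c 426 202 size 136 326 ang 16.4 med [0.3846 0.2437 0.0614]
yellow 943 [276. 194.] z 0.0553 c 524 -24 size 78 242 ang 84.5 med [ 0.5871 -0.025   0.0525]
blue 1079 [226. 184.] z 0.0647 c 530 105 size 265 122 ang 7.7 med [0.6033 0.0883 0.0654]
red 102 [143.  67.] z 0.1324 c 665 170 size 589 44 ang 33.5 med [0.897  0.3238 0.1303]
red 196 [343. 186.] z 0.0196 c 513 -119 size 81 351 ang 49.2 med [ 0.6195 -0.2027  0.0167]
h50-75 [241 159  12  65 319] [0.508 0.038 0.052] [0.676 0.063 0.07 ] [0.59  0.051 0.062]
h50-75 [204 164  32  52 231] [0.528 0.081 0.05 ] [0.659 0.163 0.075] [0.627 0.088 0.066]
h50-75 [181 166  23  46 306] [0.535 0.166 0.052] [0.654 0.219 0.068] [0.592 0.208 0.06 ]
h50-75 [263 172  30  43 837] [ 0.533 -0.066  0.05 ] [0.643 0.007 0.067] [ 0.588 -0.026  0.053]
h50-75 [199 177   6  24  93] [0.564 0.163 0.05 ] [0.624 0.172 0.068] [0.593 0.167 0.061]
h50-75 [217 224  13   6  20] [0.49  0.092 0.053] [0.503 0.123 0.075] [0.491 0.103 0.063]
h50-75 [ 125  231   61   67 2229] [0.314 0.2   0.05 ] [0.482 0.35  0.069] [0
[... 519 characters left out ...]
222.] z 0.0646 c 611 127 size 89 93 ang 88.0 med [0.6496 0.1313 0.0635]
red 163 [264. 141.] z 0.017 c 616 -206 size 87 36 ang 2.0 med [ 0.6211 -0.2009  0.0142]
red 200 [ 25. 226.] z 0.1306 c 896 325 size 49 7 ang 89.5 med [0.8965 0.3253 0.1283]
h50-75 [221 159  54  39 833] [ 0.531 -0.068  0.05 ] [0.642 0.008 0.065] [ 0.587 -0.024  0.052]
h50-75 [197 185  69  35 449] [0.505 0.038 0.05 ] [0.675 0.066 0.069] [0.587 0.054 0.06 ]
h50-75 [167 198  76  73 776] [0.535 0.081 0.05 ] [0.659 0.219 0.073] [0.624 0.194 0.06 ]
h50-75 [191 228  74  28 550] [0.49  0.094 0.05 ] [0.622 0.173 0.075] [0.552 0.157 0.062]
h50-75 [ 234  286   68   92 4093] [0.315 0.202 0.05 ] [0.482 0.35  0.066] [0.401 0.293 0.062]
```

View pics/c1.png

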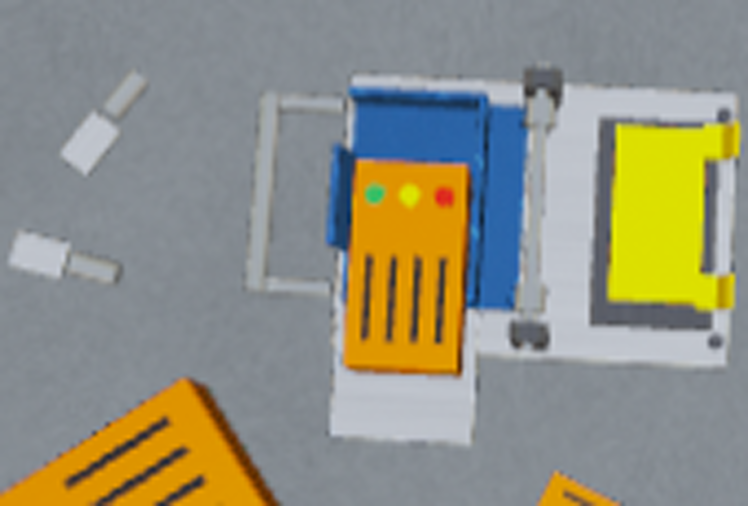

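The crop shows the cover open, the switch's front in the pocket with roughly a 40 mm gap to the back stop, and the bar free on the left at crop x≈262. Next I'll get the jig axis and height checks.

Run:
```python
from h import *
for n in("top","side"):
    C,im,d=load(n+"0"); P=cloud(C,d).reshape(-1,3); H=cv2.cvtColor(im,cv2.COLOR_RGB2HSV).reshape(-1,3)
    box=lambda a,b,c,e,f,g:P[(P[:,0]>a)&(P[:,0]<b)&(P[:,1]>c)&(P[:,1]<e)&(P[:,2]>f)&(P[:,2]<g)]
    b=box(.54,.645,.19,.235,.045,.075); k=np.polyfit(b[:,0],b[:,1],1)
    print(n,"bar n",len(b),"yaw",-k[0],"y at .59",np.polyval(k,.59),"z p90",np.percentile(b[:,2],[50,90]),"y range",np.percentile(b[:,1]-np.polyval(k,b[:,0]),[2,98]))
    for a,c in((.49,.53),(.65,.69)):
        q=box(a,c,.03,.075,.055,.075); print(" post",q.min(0).round(4),q.max(0).round(4),q.mean(0).round(4))
    q=box(.44,.5,.06,.2,.024,.045); print(" ledge",len(q),q.min(0).round(4),q.max(0).round(4),np.median(q,0).round(4))
    q=box(.46,.66,.07,.18,.074,.09); r=cv2.minAreaRect((q[:,:2]*1000).astype(np.float32));print(" switch",r,np.median(q[:,2]))
    m=(H[:,0]>24)&(H[:,0]<33)&(H[:,1]>150)&(abs(P[:,1]+.02)<.06)&(abs(P[:,0]-.59)<.08)
    q=P[m]; print(" bed z",np.percentile(q[:,2],[20,50,80]));t=q[(q[:,1]>-.045)]; print(cv2.minAreaRect((t[:,:2]*1000).astype(np.float32)))
    q=box(.645,.67,.08,.17,.055,.072);print(" backwall",len(q),np.percentile(q,[2,98],axis=0).round(4), np.polyfit(q[:,1],q[:,0],1))
s=arm.observe(); R=cv2.Rodrigues(np.array(s["ee_rot"]))[0]; print(R.round(3), arm.tip_reach)
```

```text
top bar n 196 yaw -0.01773556336554204 y at .59 0.21043343339343243 z p90 [0.06118698 0.0637147 ] y range [-0.01314476  0.00784137]
 post [0.5076 0.0423 0.0568] [0.53   0.0625 0.0701] [0.5176 0.0532 0.0637]
 post [0.6505 0.0384 0.0559] [0.676  0.0592 0.0702] [0.6632 0.049  0.0639]
 ledge 514 [0.4521 0.085  0.029 ] [0.4997 0.1686 0.0439] [0.4727 0.1264 0.0347]
 switch ((559.929443359375, 120.27813720703125), (73.24114990234375, 138.1600341796875), 88.97845458984375) 0.07867285353130216
 bed z [0.05061786 0.05223817 0.05407368]
((587.0595703125, -19.035520553588867), (52.08214569091797, 105.79490661621094), 89.5935287475586)
 backwall 92 [[0.6459 0.0817 0.0563]
 [0.6584 0.1679 0.0693]] [0.02854927 0.65085188]
side bar n 311 yaw 0.011401136018013932 y at .59 0.21291590459993484 z p90 [0.06046628 0.06246076] y range [-0.01478278  0.00533967]
 post [0.5056 0.0432 0.0551] [0.5296 0.0658 0.069 ] [0.5165 0.0565 0.0624]
 post [0.6503 0.0381 0.0552] [0.6748 0.0615 0.0691] [0.6618 0.0526 0.0627]
 ledge 735 [0.4513 0.0841 0.0265] [0.4999 0.1702 0.0449] [0.4731 0.132  0.0341]
 switch ((550.18505859375, 124.63998413085938), (68.35108947753906, 120.46880340576172), 89.4446029663086) 0.0781426249964497
 bed z [0.05020157 0.05147201 0.05259648]
((586.2587890625, -18.236167907714844), (53.323280334472656, 106.1528091430664), 89.9052505493164)
 backwall 147 [[0.6462 0.0836 0.0554]
 [0.6577 0.1677 0.0679]] [0.037079   0.64835699]
[[ 0.935  0.356 -0.001]
 [ 0.356 -0.935  0.001]
 [-0.    -0.001 -1.   ]] 0.0655
```

Emit:
{"method": "carry_out", "body": {
  "plan": [
    [8, 23, 0, -0.39, 3],
    [8, 23, 0, -0.39, 3],
    [8, 23, 0, -0.39, 3],
    [8, 23, 0, -0.39, 3],
    [8, 23, 0, -0.39, 3],
    [16, 47, 0, -0.39, 3],
    [16, 47, 0, -0.39, 3],
    [16, 47, 0, -0.39, 3],
    [16, 47, 0, -0.39, 3],
    [16, 47, 0, -0.39, 3],
    [22.5, 70.8, 0, -0.39, 3],
    [22.5, 70.8, 0, -0.39, 3],
    [22.5, 70.8, 0, -0.39, 3],
    [22.5, 70.8, 0, -0.39, 3],
    [22.5, 70.8, 0, -0.39, 3],
    [22.5, 70.8, 0, -0.39, 3],
    [22.5, 70.8, 0, -0.39, 3],
    [22.5, 70.8, 0, -0.39, 3]
  ]
}}

```text
clock: 1.9
position: [0.4469, 0.1231, 0.2911]
ee_rot: [-3.141, 0.043, 0.002]
force: [-0.0, -0.4, -0.1]
width: 0.326
```

Emit:
{"method": "carry_out", "body": {
  "plan": [
    [0, 0.15, -6, 0, 3],
    [0, 0.15, -12, 0, 3],
    [0, 0.15, -16, 0, 3],
    [0, 0.15, -18, 0, 3],
    [0, 0.15, -18, 0, 3],
    [1, 0.1, -18, 0, 3],
    [2, 0.1, -18, 0, 3],
    [3, 0.05, -18, 0, 3],
    [3.6, 0.05, -18, 0, 3],
    [4.2, 0.05, -18, 0, 3],
    [4.8, 0, -18, 0, 3],
    [5.4, 0, -18, 0, 3],
    [6, 0, -18, 0, 3],
    [6.4, 0, -18, 0, 3],
    [6.8, -0.05, -18, 0, 3],
    [6.8, -0.05, -18, 0, 3]
  ]
}}

```text
clock: 3.5
position: [0.5157, 0.1226, 0.1111]
ee_rot: [-3.141, 0.043, 0.0]
force: [-0.0, 0.8, -0.4]
width: 0.327
```

Run:
```python
from h import *
print(arm.observe()["force"])
C,im,d=snap("side","s1.png"); P=cloud(C,d).reshape(-1,3); H=cv2.cvtColor(im,cv2.COLOR_RGB2HSV).reshape(-1,3)
m=(H[:,0]>7)&(H[:,0]<20)&(H[:,1]>150)&(abs(P[:,0]-.58)<.12)&(abs(P[:,1]-.125)<.06)&(P[:,2]>.07)
print(cv2.minAreaRect((P[m][:,:2]*1000).astype(np.float32)),P[m].max(0))
```

```text
[-0.01509308  0.7901859  -0.43802931]
((567.044189453125, 120.24757385253906), (165.27272033691406, 68.14622497558594), 4.896686553955078) [0.64754957 0.15672981 0.54372453]
```

Emit:
{"method": "carry_out", "body": {
  "plan": [
    [0.3, 0, 0, 0, 3],
    [0.5, 0, 0, 0, 3],
    [0.7, 0, 0, 0, 3],
    [0.7, 0, 0, 0, 3]
  ]
}}

```text
clock: 3.95
position: [0.5204, 0.1225, 0.1108]
ee_rot: [3.141, -0.042, -0.007]
force: [-9.1, 0.1, 7.0]
width: 0.323
```

Emit:
{"method": "carry_out", "body": {
  "plan": [
    [0.3, 0, 0, 0, 3],
    [0.3, 0, 0, 0, 3],
    [0.3, 0, 0, 0, 3]
  ]
}}

```text
clock: 4.25
position: [0.5207, 0.1225, 0.1103]
ee_rot: [3.139, -0.041, -0.015]
force: [-11.8, 1.0, 8.0]
width: 0.33
```

Run:
```python
from h import *
C,im,d=snap("side","s2.png"); P=cloud(C,d).reshape(-1,3); H=cv2.cvtColor(im,cv2.COLOR_RGB2HSV).reshape(-1,3)
m=(H[:,0]>7)&(H[:,0]<20)&(H[:,1]>150)&(abs(P[:,0]-.58)<.12)&(abs(P[:,1]-.125)<.06)&(P[:,2]>.07)&(P[:,2]<.09)
print(cv2.minAreaRect((P[m][:,:2]*1000).astype(np.float32)),np.percentile(P[m],[1,99],axis=0),P[m].max(0))
cv2.imwrite("pics/c2.png",cv2.resize(im[150:300,140:310],None,fx=3.5,fy=3.5,interpolation=2)[:,:,::-1])
```

```text
((614.3720092773438, 123.47990417480469), (64.79632568359375, 72.71505737304688), 89.18011474609375) [[0.58181403 0.09215901 0.07182013]
 [0.65004692 0.15521236 0.08110393]] [0.65111464 0.15590707 0.0827767 ]
```

View pics/c2.png

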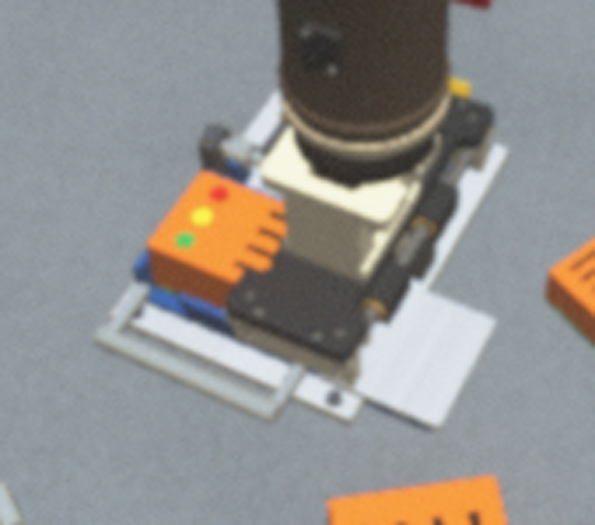

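The front edge is at x≈0.650, about where the stop should be, but the inner finger may be touching the wall end. I'll back off, narrow the fingers, centre them and push again.

Emit:
{"method": "carry_out", "body": {
  "plan": [
    [-1, 0.4, 0.2, 0, 0.8],
    [-1, 0.4, 0.2, 0, 0.8],
    [-1, 0.4, 0.2, 0, 0.8],
    [-1, 0.4, 0.2, 0, 0.8],
    [-0.5, 0.4, 0.2, 0, 0.8],
    [-0.2, 0.4, 0.2, 0, 0.8],
    [0, 0.4, 0.2, 0, 0.8],
    [0.2, 0.4, 0.2, 0, 0.8],
    [0.3, 0.4, 0.2, 0, 0.8],
    [0.3, 0.4, 0.2, 0, 0.8]
  ]
}}

```text
clock: 5.3
position: [0.521, 0.1264, 0.1118]
ee_rot: [3.138, -0.04, -0.024]
force: [-10.8, -0.1, 8.2]
width: 0.088
```

Emit:
{"method": "carry_out", "body": {
  "plan": [
    [-1, 0, 0, 0, 2.2],
    [-1, 0, 3, 0, 2.2],
    [-1, 0, 7, 0, 2.2],
    [0, 1, 10, 0, 2.2],
    [3, 4, 10, 0, 2.2],
    [6, 7, 10, 0, 2.2],
    [7.3, 8.6, 10, 0, 2.2],
    [7.3, 8.6, 10, 0, 2.2],
    [7.3, 8.6, 10, 0, 2.2]
  ]
}}

```text
clock: 6.2
position: [0.5935, 0.2124, 0.2113]
ee_rot: [3.137, -0.039, -0.025]
force: [-1.1, -0.6, -1.1]
width: 0.242
```

Run:
```python
from h import *
s=arm.observe();print(s["position"],s["ee_rot"],s["width"],s["force"])
C,im,d=snap("wrist","w1.png"); P=cloud(C,d).reshape(-1,3)
box=lambda a,b,c,e,f,g:P[(P[:,0]>a)&(P[:,0]<b)&(P[:,1]>c)&(P[:,1]<e)&(P[:,2]>f)&(P[:,2]<g)]
b=box(.565,.62,.195,.235,.045,.075);print(len(b)); 
if len(b): print(np.percentile(b,[2,50,98],axis=0).round(4),np.polyfit(b[:,0],b[:,1],1))
H=cv2.cvtColor(im,cv2.COLOR_RGB2HSV).reshape(-1,3)
m=(H[:,0]>7)&(H[:,0]<20)&(H[:,1]>150)&(P[:,2]>.07)&(P[:,2]<.09)
print(np.percentile(P[m],[1,99],axis=0).round(4))
a=np.hstack([im,load("side0")[1]*0]);C2,i2,d2=snap("side","s3.png");C3,i3,d3=snap("top","t3.png")
cv2.imwrite("pics/c3.png",np.hstack([cv2.resize(im,(400,300)),cv2.resize(i2[140:290,130:330],(400,300),interpolation=2)])[:,:,::-1])
for Cc,ii,dd in((C2,i2,d2),(C3,i3,d3)):
    Q=cloud(Cc,dd).reshape(-1,3);H=cv2.cvtColor(ii,cv2.COLOR_RGB2HSV).reshape(-1,3)
    m=(H[:,0]>7)&(H[:,0]<20)&(H[:,1]>150)&(abs(Q[:,0]-.58)<.12)&(abs(Q[:,1]-.125)<.06)&(Q[:,2]>.074)&(Q[:,2]<.09)
    print(cv2.minAreaRect((Q[m][:,:2]*1000).astype(np.float32)))
```

```text
[0.59352268 0.21244244 0.21128333] [ 3.13744597 -0.03915977 -0.02485904] 0.24217052969522063 [-1.14792411 -0.58355665 -1.0636383 ]
749
[[0.5662 0.2069 0.0562]
 [0.5946 0.2127 0.0609]
 [0.6191 0.2186 0.0626]] [-0.02891459  0.22992372]
[[0.5494 0.0918 0.0721]
 [0.6506 0.1573 0.0795]]
((581.5300903320312, 124.94294738769531), (63.81160354614258, 100.19122314453125), 88.5094223022461)
((610.3455200195312, 111.3896484375), (45.648651123046875, 80.09138488769531), 88.5320053100586)
```

View pics/c3.png

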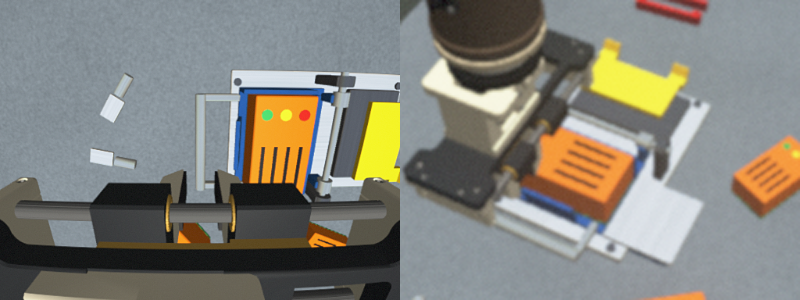

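The wrist view shows the switch against the blue back stop at (285,92) and the bar clear at (203,140). Measured bar: y=0.2127, z≈0.056. I'll grip it.

Emit:
{"method": "carry_out", "body": {
  "plan": [
    [0, 0, -5, 0, 2.2],
    [0, 0, -8, 0, 2.2],
    [0, 0, -9.5, 0, 2.2],
    [0, 0, -10, 0, 2.2],
    [0, 0, -10, 0, 2.2],
    [0, 0, -10, 0, 0.5],
    [0, 0, -10, 0, 0.5],
    [0, 0, -10, 0, 0.5],
    [0, 0, -10, 0, 0.5],
    [0, 0, -10, 0, 0.5],
    [0, 0, -10, 0, 0.5]
  ],
  "squeeze": 25
}}

```text
clock: 7.45
position: [0.5943, 0.2121, 0.1133]
ee_rot: [3.138, -0.041, -0.02]
force: [-1.0, 0.7, 6.2]
width: 0.117
```

```bash
python3 -c "
import numpy as np
for t in np.arange(0,3.2,.1): print(round(t,2),*(np.round(np.array([.028*16*(np.cos(t)-1),16*(np.cos(t)-1),16*np.sin(t)]),2)))"
```

```text
0.0 0.0 0.0 0.0
0.1 -0.0 -0.08 1.6
0.2 -0.01 -0.32 3.18
0.3 -0.02 -0.71 4.73
0.4 -0.04 -1.26 6.23
0.5 -0.05 -1.96 7.67
0.6 -0.08 -2.79 9.03
0.7 -0.11 -3.76 10.31
0.8 -0.14 -4.85 11.48
0.9 -0.17 -6.05 12.53
1.0 -0.21 -7.36 13.46
1.1 -0.24 -8.74 14.26
1.2 -0.29 -10.2 14.91
1.3 -0.33 -11.72 15.42
1.4 -0.37 -13.28 15.77
1.5 -0.42 -14.87 15.96
1.6 -0.46 -16.47 15.99
1.7 -0.51 -18.06 15.87
1.8 -0.55 -19.64 15.58
1.9 -0.59 -21.17 15.14
2.0 -0.63 -22.66 14.55
2.1 -0.67 -24.08 13.81
2.2 -0.71 -25.42 12.94
2.3 -0.75 -26.66 11.93
2.4 -0.78 -27.8 10.81
2.5 -0.81 -28.82 9.58
2.6 -0.83 -29.71 8.25
2.7 -0.85 -30.47 6.84
2.8 -0.87 -31.08 5.36
2.9 -0.88 -31.54 3.83
3.0 -0.89 -31.84 2.26
3.1 -0.9 -31.99 0.67
```

Emit:
{"method": "carry_out", "body": {
  "plan": [
    [0, 0, 0.3, 0, 0.5],
    [0, 0, 0.8, 0, 0.5],
    [0, -0.08, 1.6, 0, 0.5],
    [0, -0.18, 2.4, 0, 0.5],
    [0, -0.32, 3.18, 0, 0.5],
    [0, -0.32, 3.18, 0, 0.5]
  ]
}}

```text
clock: 8.05
position: [0.5942, 0.2089, 0.1463]
ee_rot: [3.139, -0.041, -0.02]
force: [-1.1, 2.2, -4.5]
width: 0.123
```

Emit:
{"method": "carry_out", "body": {
  "plan": [
    [0, -0.2, 0.8, 0, 0.5],
    [0, -0.4, 1.55, 0, 0.5],
    [-0.03, -0.94, 3.05, 0, 0.5],
    [-0.04, -1.64, 4.49, 0, 0.5],
    [-0.07, -2.47, 5.85, 0, 0.5],
    [-0.1, -3.44, 7.13, 0, 0.5],
    [-0.13, -4.53, 8.3, 0, 0.5],
    [-0.16, -5.73, 9.35, 0, 0.5],
    [-0.2, -7.04, 10.28, 0, 0.5],
    [-0.23, -8.42, 11.08, 0, 0.5],
    [-0.28, -9.88, 11.73, 0, 0.5],
    [-0.32, -11.4, 12.24, 0, 0.5],
    [-0.36, -12.96, 12.59, 0, 0.5],
    [-0.36, -12.96, 12.59, 0, 0.5]
  ]
}}

```text
clock: 9.45
position: [0.5906, 0.0767, 0.275]
ee_rot: [3.138, -0.046, -0.017]
force: [-2.5, 2.9, 9.8]
width: 0.117
```

Emit:
{"method": "carry_out", "body": {
  "plan": [
    [-0.02, -0.8, 0.1, 0, 0.5],
    [-0.05, -1.59, 0.19, 0, 0.5],
    [-0.09, -3.19, 0.22, 0, 0.5],
    [-0.14, -4.78, 0.1, 0, 0.5],
    [-0.16, -5.6, 0, 0, 0.5],
    [-0.18, -6.36, -0.19, 0, 0.5],
    [-0.2, -7.1, -0.4, 0, 0.5],
    [-0.22, -7.89, -0.63, 0, 0.5],
    [-0.24, -8.6, -0.9, 0, 0.5],
    [-0.26, -9.38, -1.22, 0, 0.5],
    [-0.26, -9.38, -1.22, 0, 0.5]
  ]
}}

```text
clock: 10.55
position: [0.5878, -0.0185, 0.2618]
ee_rot: [3.137, -0.049, -0.019]
force: [1.1, -0.1, -0.7]
width: 0.118
```

Run:
```python
from h import *
C,im,d=snap("side","s4.png");Ct,it,dt=snap("top","t4.png")
cv2.imwrite("pics/c4.png",np.hstack([cv2.resize(im[80:280,150:350],(400,400),interpolation=2),cv2.resize(it[120:280,180:340],(400,400),interpolation=2)])[:,:,::-1])
s=arm.observe();print(s["position"],s["force"],s["width"])
P=cloud(C,d).reshape(-1,3)
# points in the bar's neighbourhood, away from fingers
for lo,hi in((.53,.57),(.605,.65)):
    q=P[(P[:,0]>lo)&(P[:,0]<hi)&(P[:,1]>-.06)&(P[:,1]<.03)&(P[:,2]>.15)&(P[:,2]<.26)]
    print(len(q),np.percentile(q,[2,25,50,75,98],axis=0).round(4) if len(q) else "")
```

```text
[ 0.5878855  -0.01722066  0.26246061] [ 0.36600895  0.66082215 -0.09531991] 0.12234683831209367
302 [[ 0.5302 -0.0206  0.1619]
 [ 0.5349 -0.0135  0.1669]
 [ 0.5477 -0.0009  0.1792]
 [ 0.561   0.0193  0.2021]
 [ 0.5693  0.0295  0.206 ]]
231 [[ 0.6064 -0.006   0.1538]
 [ 0.6142  0.0022  0.1634]
 [ 0.632   0.0197  0.1661]
 [ 0.6425  0.0273  0.1688]
 [ 0.6496  0.0299  0.1852]]
```

View pics/c4.png

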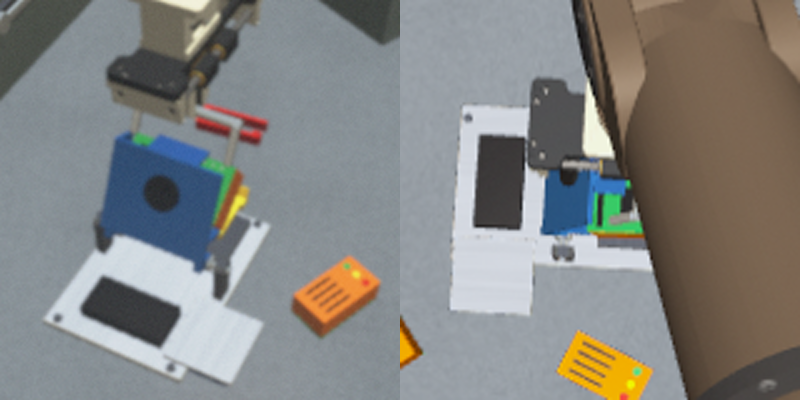

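The bar is held but only about 3 mm above the fingertips (bar z 0.200, tips 0.197). The cover is at about 2.03 rad, so I'll ease the grip and slide the fingers down over the bar while it can't move sideways.

Emit:
{"method": "carry_out", "body": {
  "plan": [
    [0, 0, 0, 0, 0.8],
    [0, 0, -0.3, 0, 0.8],
    [0, 0, -0.6, 0, 0.8],
    [0, 0, -0.9, 0, 0.8],
    [0, 0, -1, 0, 0.8],
    [0, 0, -1, 0, 0.8]
  ],
  "squeeze": 6
}}

```text
clock: 11.25
position: [0.5887, -0.0184, 0.2535]
ee_rot: [3.136, -0.048, -0.014]
force: [0.8, -4.1, 7.1]
width: 0.125
```

Emit:
{"method": "carry_out", "body": {
  "plan": [
    [0, 0, 0, 0, 0.5],
    [0, 0, 0, 0, 0.5],
    [-0.01, -0.5, -0.27, 0, 0.5],
    [-0.03, -0.99, -0.53, 0, 0.5],
    [-0.05, -1.65, -0.97, 0, 0.5],
    [-0.06, -2.32, -1.41, 0, 0.5],
    [-0.08, -2.95, -1.91, 0, 0.5],
    [-0.1, -3.57, -2.41, 0, 0.5],
    [-0.12, -4.14, -2.97, 0, 0.5],
    [-0.13, -4.71, -3.53, 0, 0.5],
    [-0.13, -4.71, -3.53, 0, 0.5]
  ],
  "squeeze": 25
}}

```text
clock: 12.35
position: [0.5872, -0.0664, 0.2171]
ee_rot: [3.136, -0.05, -0.016]
force: [0.7, 0.1, -1.6]
width: 0.123
```

Emit:
{"method": "carry_out", "body": {
  "plan": [
    [-0.01, -0.46, -0.55, 0, 0.5],
    [-0.03, -0.91, -1.11, 0, 0.5],
    [-0.04, -1.36, -1.78, 0, 0.5],
    [-0.05, -1.81, -2.44, 0, 0.5],
    [-0.06, -2.19, -3.15, 0, 0.5],
    [-0.07, -2.56, -3.85, 0, 0.5],
    [-0.07, -2.72, -4.2, 0, 0.5],
    [-0.08, -2.89, -4.58, 0, 0.5],
    [-0.08, -2.89, -4.58, 0, 0.5]
  ]
}}

```text
clock: 13.25
position: [0.5862, -0.0955, 0.1707]
ee_rot: [3.136, -0.05, -0.017]
force: [-0.1, 1.0, -0.8]
width: 0.118
```

Emit:
{"method": "carry_out", "body": {
  "plan": [
    [0, -0.13, -0.35, 0, 0.5],
    [0, -0.26, -0.69, 0, 0.5],
    [0, -0.38, -1.07, 0, 0.5],
    [0, -0.51, -1.45, 0, 0.5],
    [0, -0.51, -1.45, 0, 0.5]
  ]
}}

```text
clock: 13.75
position: [0.5861, -0.1007, 0.1557]
ee_rot: [3.136, -0.05, -0.017]
force: [-1.1, 0.2, -0.2]
width: 0.12
```

Emit:
{"method": "carry_out", "body": {
  "plan": [
    [0, -0.1, -0.36, 0, 0.5],
    [0, -0.2, -0.72, 0, 0.5],
    [0, -0.28, -1.1, 0, 0.5],
    [0, -0.36, -1.5, 0, 0.5],
    [0, -0.36, -1.5, 0, 0.5]
  ]
}}

```text
clock: 14.25
position: [0.586, -0.1045, 0.14]
ee_rot: [3.136, -0.05, -0.018]
force: [-1.4, 0.4, 0.2]
width: 0.121
```

Emit:
{"method": "carry_out", "body": {
  "plan": [
    [0, -0.06, -0.36, 0, 0.5],
    [0, -0.12, -0.72, 0, 0.5],
    [0, -0.12, -0.72, 0, 0.5]
  ]
}}

```text
clock: 14.55
position: [0.586, -0.1059, 0.1322]
ee_rot: [3.136, -0.05, -0.018]
force: [-2.1, -0.0, 0.1]
width: 0.121
```

Emit:
{"method": "carry_out", "body": {
  "plan": [
    [0, -0.03, -0.25, 0, 0.5],
    [0, -0.06, -0.5, 0, 0.5],
    [0, -0.06, -0.5, 0, 0.5]
  ]
}}

```text
clock: 14.85
position: [0.5863, -0.1061, 0.1292]
ee_rot: [3.136, -0.05, -0.016]
force: [-9.6, 1.8, 24.4]
width: 0.122
```

Run:
```python
from h import *
C,im,d=snap("side","s5.png")
cv2.imwrite("pics/c5.png",cv2.resize(im[100:280,150:350],(600,540),interpolation=2)[:,:,::-1])
s=arm.observe();print(s["position"],s["force"],s["width"])
P=cloud(C,d).reshape(-1,3);H=cv2.cvtColor(im,cv2.COLOR_RGB2HSV).reshape(-1,3)
m=(H[:,0]>100)&(H[:,0]<128)&(H[:,1]>100)&(abs(P[:,0]-.588)<.08)&(P[:,1]<.03)&(P[:,1]>-.08)&(P[:,2]>.06)
q=P[m];A=np.c_[q[:,:2],np.ones(len(q))];print(len(q),np.linalg.lstsq(A,q[:,2],rcond=None)[0])
```

```text
[ 0.58626658 -0.10614377  0.12920908] [-9.96635804  0.82206181 23.84513093] 0.12019534079801611
1437 [-0.00133667 -0.14159196  0.09228032]
```

View pics/c5.png

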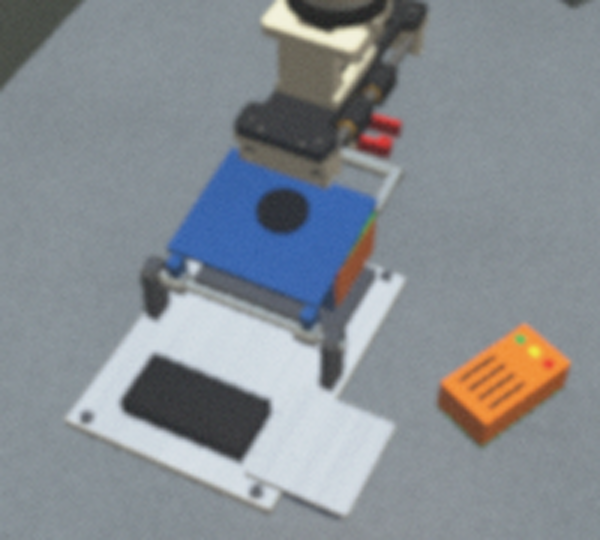

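The cover rests shut at about 3.0 rad with the switch inside and the pad on top at crop (282,210). I'll release the bar, then press the pad with closed fingers.

Emit:
{"method": "carry_out", "body": {
  "plan": [
    [0, 0, 0.1, 0, 0.5],
    [0, 0, 0.1, 0, 2.2],
    [0, 0, 0.1, 0, 2.2],
    [0, 0, 0.1, 0, 2.2],
    [0, 0, 0.1, 0, 2.2],
    [0, 0, 1.5, 0, 2.2],
    [0, 0, 4, 0, 2.2],
    [0, 0, 8, 0, 2.2],
    [0, 0, 10, 0, 0],
    [0, 0, 10, 0, 0]
  ]
}}

```text
clock: 15.9
position: [0.5881, -0.1061, 0.2337]
ee_rot: [3.135, -0.05, -0.006]
force: [0.1, 0.6, -0.3]
width: 0.106
```

Run:
```python
from h import *
s=arm.observe();print(s["position"],s["force"],s["width"])
for n in("side","top","wrist"):
    C,im,d=snap(n,n+"6.png")
    P=cloud(C,d).reshape(-1,3);H=cv2.cvtColor(im,cv2.COLOR_RGB2HSV).reshape(-1,3)
    m=(H[:,0]>100)&(H[:,0]<128)&(H[:,1]>100)&(abs(P[:,0]-.588)<.08)&(P[:,1]<.03)&(P[:,1]>-.08)&(P[:,2]>.07)&(P[:,2]<.12)
    q=P[m]
    if len(q)>50: A=np.c_[q[:,:2],np.ones(len(q))];print(n,len(q),np.linalg.lstsq(A,q[:,2],rcond=None)[0],cv2.minAreaRect((q[:,:2]*1000).astype(np.float32)))
    m=(H[:,2]<70)&(abs(P[:,0]-.588)<.035)&(abs(P[:,1]+.018)<.035)&(P[:,2]>.085)&(P[:,2]<.12)
    q=P[m]; print(" pad",len(q),q.mean(0) if len(q) else "",np.percentile(q,[2,98],axis=0).round(4) if len(q) else "")
    q=P[(abs(P[:,0]-.588)<.04)&(P[:,1]>-.13)&(P[:,1]<-.085)&(P[:,2]>.05)&(P[:,2]<.12)]
    print(" bar",len(q),np.percentile(q,[5,50,95],axis=0).round(4) if len(q) else "")
```

```text
[ 0.58814566 -0.10605875  0.23368077] [ 0.13414244  0.64538654 -0.34077244] 0.10643445815101182
side 1531 [-0.00406572 -0.15169286  0.0945448 ] ((591.6990356445312, -13.690353393554688), (87.15287017822266, 127.78843688964844), 89.89501190185547)
 pad 157 [ 0.58801761 -0.01256975  0.09792806] [[ 0.5722 -0.0281  0.0948]
 [ 0.6031  0.0029  0.1015]]
 bar 161 [[ 0.5517 -0.1095  0.077 ]
 [ 0.5882 -0.1036  0.0838]
 [ 0.6229 -0.1001  0.0866]]
top 1205 [-0.00957043 -0.09921248  0.09820199] ((590.7814331054688, -17.71270751953125), (95.42018127441406, 124.80537414550781), 89.99832916259766)
 pad 120 [ 0.58666758 -0.01052349  0.09838627] [[ 0.5705 -0.0234  0.0945]
 [ 0.6046  0.0015  0.1023]]
 bar 54 [[ 0.5491 -0.1098  0.0805]
 [ 0.5619 -0.1047  0.0854]
 [ 0.577  -0.1004  0.0887]]
wrist 11443 [ 0.00917247 -0.05074494  0.08641246] ((590.2770385742188, -18.535480499267578), (125.92166137695312, 97.06363677978516), 0.005580868571996689)
 pad 1477 [ 0.58820097 -0.01484501  0.09840281] [[ 0.5703 -0.0324  0.0953]
 [ 0.6057  0.0034  0.1014]]
 bar 1067 [[ 0.5588 -0.1114  0.0809]
 [ 0.594  -0.1059  0.0846]
 [ 0.6249 -0.1005  0.0862]]
```

Emit:
{"method": "carry_out", "body": {
  "plan": [
    [0, 4, 0, 0, 0],
    [0, 9, 0, 0, 0],
    [0, 9, 0, 0, 0],
    [0, 9, -3, 0, 0],
    [0, 9, -5, 0, 0],
    [0, 9, -6, 0, 0],
    [0, 9, -6, 0, 0],
    [0, 9, -6, 0, 0]
  ]
}}

```text
clock: 16.85
position: [0.5861, -0.0162, 0.1693]
ee_rot: [3.136, -0.05, -0.017]
force: [0.4, 1.3, 0.4]
width: 0.004
```

Emit:
{"method": "carry_out", "body": {
  "plan": [
    [0, 0, -0.2, 0, 0],
    [0, 0, -0.4, 0, 0],
    [0, 0, -0.6, 0, 0],
    [0, 0, -0.8, 0, 0],
    [0, 0, -0.8, 0, 0]
  ]
}}

```text
clock: 17.35
position: [0.5866, -0.0165, 0.1634]
ee_rot: [3.135, -0.05, -0.014]
force: [-6.6, -1.3, 19.3]
width: 0.008
```

Emit:
{"method": "carry_out", "body": {
  "plan": [
    [0, 0, -0.2, 0, 0],
    [0, 0, -0.25, 0, 0],
    [0, 0, -0.3, 0, 0]
  ]
}}

```text
clock: 17.65
position: [0.5867, -0.0165, 0.1627]
ee_rot: [3.134, -0.051, -0.012]
force: [-9.9, -1.1, 26.7]
width: 0.006
```

Emit:
{"method": "carry_out", "body": {
  "plan": [
    [0, 0, -0.24, 0, 0],
    [0, 0, -0.26, 0, 0],
    [0, 0, -0.26, 0, 0],
    [0, 0, -0.26, 0, 0]
  ]
}}

```text
clock: 18.05
position: [0.5866, -0.0165, 0.1627]
ee_rot: [3.133, -0.051, -0.01]
force: [-10.1, -1.2, 25.1]
width: 0.008
```

Run:
```python
from h import *
s=arm.observe();print(s["position"],s["force"],s["width"])
for n in("side","top"):
    C,im,d=snap(n,n+"7.png")
    P=cloud(C,d).reshape(-1,3)
    if n=="side": cv2.imwrite("pics/c7.png",cv2.resize(im[110:260,170:340],(680,600),interpolation=2)[:,:,::-1])
    for nm in (n+"6",n+"7"):
        C,im,d=load(nm);P=cloud(C,d).reshape(-1,3);H=cv2.cvtColor(im,cv2.COLOR_RGB2HSV).reshape(-1,3)
        q=P[(abs(P[:,0]-.588)<.08)&(P[:,1]>-.13)&(P[:,1]<-.095)&(P[:,2]>.05)&(P[:,2]<.12)]
        print(nm,"bar",len(q),np.percentile(q[:,2],[50,90,95]).round(4) if len(q) else "")
        m=(H[:,0]>100)&(H[:,0]<128)&(H[:,1]>100)&(abs(P[:,0]-.588)<.08)&(P[:,1]<.03)&(P[:,1]>-.08)&(P[:,2]>.07)&(P[:,2]<.12);q=P[m]
        if len(q)>50: A=np.c_[q[:,:2]-[.588,-.018],np.ones(len(q))];print(len(q),np.linalg.lstsq(A,q[:,2],rcond=None)[0])
```

```text
[ 0.58659804 -0.01649273  0.1627377 ] [-10.10697945  -1.17708735  25.08424446] 0.007949065119158702
side6 bar 240 [0.0842 0.0868 0.0882]
1531 [-0.00406572 -0.15169286  0.09488463]
side7 bar 119 [0.0832 0.0865 0.0872]
917 [-0.00490358 -0.14587821  0.09442152]
top6 bar 99 [0.0856 0.0885 0.0891]
1205 [-0.00957043 -0.09921248  0.0943604 ]
top7 bar 0 
267 [ 0.03387216 -0.15965451  0.09700143]
```

View pics/c7.png

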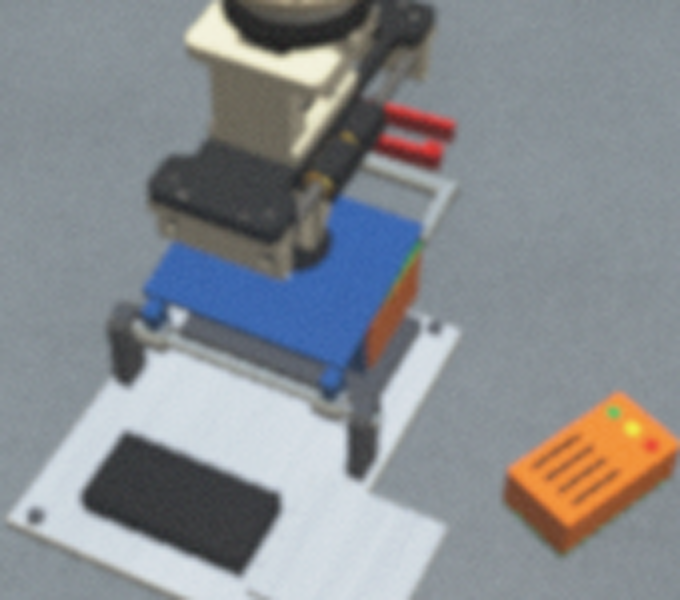

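Run:
```python
from h import *
for n in("side6","side7"):
    C,im,d=load(n);P=cloud(C,d);H=cv2.cvtColor(im,cv2.COLOR_RGB2HSV)
    roi=(abs(P[...,0]-.53)<.02)&(P[...,1]<.04)&(P[...,1]>-.08)&(P[...,2]>.02)&(P[...,2]<.12)
    o=roi&(H[...,0]>=4)&(H[...,0]<20)&(H[...,1]>130); g=roi&(H[...,0]>35)&(H[...,0]<90)&(H[...,1]>70)
    q=P[o];print(n,"orange",len(q),np.percentile(q,[2,50,98],axis=0).round(4)); print(" green",g.sum(),P[g].round(3)[::3] if g.sum() else "")
    # lower & upper edge of the orange face per column on its plane x=median
    xf=np.percentile(q[:,0],40); L=[];U=[]
    for u in np.unique(np.where(o)[1]):
        vs=np.where(o[:,u])[0]
        r=rays(C,[[u,vs.max()+.5],[u,vs.min()-.5]]); p=C[3]+r*((xf-C[3][0])/r[:,0])[:,None]; L.append(p[0]);U.append(p[1])
    L=np.array(L);U=np.array(U);print(xf,"low",np.c_[L[:,1:],U[:,1:]].round(4))
```

```text
side6 orange 84 [[ 0.5274 -0.0421  0.0516]
 [ 0.5286 -0.014   0.0662]
 [ 0.5302  0.0099  0.0799]]
 green 12 [[ 0.528 -0.044  0.094]
 [ 0.53  -0.045  0.086]
 [ 0.53  -0.044  0.084]
 [ 0.529 -0.029  0.092]]
0.5284427165593704 low [[ 0.0126  0.0556  0.0147  0.0817]
 [ 0.0068  0.0528  0.0093  0.0828]
 [ 0.0009  0.05    0.0039  0.0839]
 [-0.0047  0.0511 -0.0018  0.0814]
 [-0.0103  0.0522 -0.0073  0.0825]
 [-0.0163  0.0493 -0.0132  0.0799]
 [-0.022   0.0504 -0.0187  0.081 ]
 [-0.0277  0.0515 -0.0243  0.0821]
 [-0.0335  0.0525 -0.0303  0.0795]
 [-0.0397  0.0497 -0.0359  0.0806]
 [-0.0445  0.0587 -0.0421  0.078 ]]
side7 orange 88 [[ 0.5275 -0.0425  0.0514]
 [ 0.5287 -0.0148  0.0662]
 [ 0.5302  0.0103  0.0808]]
 green 10 [[ 0.529 -0.049  0.086]
 [ 0.528 -0.033  0.095]
 [ 0.528 -0.04   0.085]
 [ 0.529 -0.024  0.091]]
0.528502823636853 low [[ 0.0193  0.0731  0.0196  0.0768]
 [ 0.0124  0.0554  0.0145  0.0815]
 [ 0.0066  0.0527  0.0091  0.0826]
 [ 0.0007  0.0499  0.0038  0.0837]
 [-0.0048  0.0509 -0.002   0.0812]
 [-0.0104  0.052  -0.0075  0.0823]
 [-0.0165  0.0491 -0.0133  0.0797]
 [-0.0222  0.0502 -0.0185  0.0845]
 [-0.0279  0.0513 -0.0244  0.0819]
 [-0.0336  0.0524 -0.0305  0.0793]
 [-0.0399  0.0495 -0.0361  0.0804]
 [-0.0457  0.0506 -0.0422  0.0778]]
```

The switch is flat with its underside at about 0.050, and the cover is at about 3.0 rad, so the bed doesn't look lowered yet. I'll press a little harder, hold, and watch how z changes.

Emit:
{"method": "carry_out", "body": {
  "plan": [
    [0, 0, -0.24, 0, 0],
    [0, 0, -0.28, 0, 0],
    [0, 0, -0.31, 0, 0],
    [0, 0, -0.31, 0, 0],
    [0, 0, -0.31, 0, 0],
    [0, 0, -0.31, 0, 0]
  ]
}}

```text
clock: 18.75
position: [0.5865, -0.0164, 0.1625]
ee_rot: [3.132, -0.051, -0.008]
force: [-11.2, -0.4, 28.3]
width: 0.011
```

Run:
```python
from h import *
for n in("side0","top0","side6","top6","wrist6","side7"):
    C,im,d=load(n);P=cloud(C,d);H=cv2.cvtColor(im,cv2.COLOR_RGB2HSV)
    m=(H[...,0]>=22)&(H[...,0]<35)&(H[...,1]>110)&(abs(P[...,0]-.588)<.08)&(P[...,1]<0)&(P[...,1]>-.09)&(P[...,2]<.09)
    q=P[m];o=q[q[:,1]<-.047]
    print(n,len(q),"outer",len(o),np.percentile(o,[2,50,90,98],axis=0).round(4).tolist() if len(o) else "")
C,im,d=load("side7");P=cloud(C,d);H=cv2.cvtColor(im,cv2.COLOR_RGB2HSV)
roi=(abs(P[...,0]-.53)<.02)&(P[...,1]<.04)&(P[...,1]>-.08)&(P[...,2]>.02)&(P[...,2]<.12)
o=roi&(H[...,0]>=4)&(H[...,0]<20)&(H[...,1]>130)
u=int(np.median(np.where(o)[1])); vs=np.where(o[:,u])[0]
for v in range(vs.min()-4,vs.max()+8): print(u,v,P[v,u].round(4),im[v,u],H[v,u],o[v,u])
```

```text
side0 807 outer 138 [[0.5331, -0.0643, 0.048], [0.6185, -0.0567, 0.0533], [0.6382, -0.0485, 0.0607], [0.6417, -0.0472, 0.0627]]
top0 862 outer 131 [[0.5338, -0.066, 0.0193], [0.6229, -0.0562, 0.0541], [0.638, -0.0485, 0.0631], [0.6414, -0.047, 0.0656]]
side6 0 outer 0 
top6 19 outer 17 [[0.5343, -0.0697, -0.0006], [0.5425, -0.0623, 0.0506], [0.5503, -0.0601, 0.0551], [0.5514, -0.0599, 0.0555]]
wrist6 194 outer 194 [[0.5319, -0.0651, 0.021], [0.6215, -0.0606, 0.0501], [0.6303, -0.0559, 0.0519], [0.632, -0.0537, 0.0763]]
side7 1 outer 0 
268 180 [ 0.5287 -0.0125  0.092 ] [ 84 112 124] [ 99  82 124] False
268 181 [ 0.5302 -0.017   0.0836] [112 110 100] [ 25  27 112] False
268 182 [ 0.529  -0.014   0.0837] [127 107  79] [ 18  96 127] False
268 183 [ 0.5288 -0.014   0.0806] [129  97  64] [ 15 128 129] False
268 184 [ 0.5287 -0.0141  0.0771] [132  86  53] [ 13 153 132] True
268 185 [ 0.5278 -0.0119  0.0764] [136  79  44] [ 11 173 136] True
268 186 [ 0.5287 -0.0147  0.0698] [142  81  53] [  9 160 142] True
268 187 [ 0.5288 -0.0154  0.0657] [143  79  54] [  8 159 143] True
268 188 [ 0.5292 -0.0169  0.0605] [142  80  52] [  9 162 142] True
268 189 [ 0.5286 -0.0158  0.0585] [140  83  55] [ 10 155 140] True
268 190 [ 0.5281 -0.0149  0.0562] [137  79  54] [  9 154 137] True
268 191 [ 0.5289 -0.0174  0.0497] [133  82  61] [  9 138 133] True
268 192 [ 0.5288 -0.0175  0.0462] [126  88  72] [  9 109 126] False
268 193 [ 0.528  -0.0159  0.0447] [115  88  83] [  5  71 115] False
268 194 [ 0.5337 -0.0314  0.0219] [104  94  95] [177  25 104] False
268 195 [ 0.5333 -0.0307  0.0193] [ 96  94 100] [130  15 100] False
268 196 [ 0.5317 -0.0269  0.0205] [ 94  98 105] [109  27 105] False
268 197 [ 0.5313 -0.0262  0.0178] [ 95  98 106] [112  26 106] False
268 198 [ 0.5294 -0.0215  0.0201] [ 97 101 109] [110  28 109] False
```

Direct depth shows the catch tops fell from about 0.062 to 0.052 and the switch's underside is at about 0.043, so the bed is bottomed. It has been held at 20–30 N for over a second. Next I'll lift off and regrip the bar (z≈0.080, y≈-0.1056).

Emit:
{"method": "carry_out", "body": {
  "plan": [
    [0, 0, -0.31, 0, 0],
    [0, 0, -0.31, 0, 0],
    [0, 0, 0.3, 0, 0],
    [0, 0, 2, 0, 0],
    [0, 0, 6, 0, 2.2],
    [0, -4, 6, 0, 2.2],
    [0, -8.9, 6, 0, 2.2],
    [0, -8.9, 6, 0, 2.2],
    [0, -8.9, 6, 0, 2.2],
    [0, -8.9, 3, 0, 2.2],
    [0, -8.9, 1, 0, 2.2],
    [0, -8.9, 0, 0, 2.2],
    [0, -8.9, 0, 0, 2.2]
  ]
}}

```text
clock: 20.05
position: [0.5859, -0.1043, 0.1613]
ee_rot: [3.133, -0.049, -0.012]
force: [-0.5, 0.5, -0.4]
width: 0.243
```

Emit:
{"method": "carry_out", "body": {
  "plan": [
    [0, -0.15, -1, 0, 2.2],
    [0, -0.15, -2, 0, 2.2],
    [0, -0.15, -2.8, 0, 2.2],
    [0, -0.15, -2.8, 0, 2.2],
    [0, -0.15, -2.8, 0, 0.6],
    [0, -0.15, -2.8, 0, 0.6],
    [0, -0.15, -2.8, 0, 0.6],
    [0, -0.15, -2.8, 0, 0.6],
    [0, -0.15, -2.8, 0, 0.6],
    [0, -0.15, -2.8, 0, 0.6]
  ],
  "squeeze": 30
}}

```text
clock: 21.05
position: [0.5861, -0.1058, 0.1336]
ee_rot: [3.133, -0.049, -0.011]
force: [0.2, 0.4, 1.0]
width: 0.123
```

Emit:
{"method": "carry_out", "body": {
  "plan": [
    [0, 0.06, 0.35, 0, 0.6],
    [0, 0.12, 0.71, 0, 0.6],
    [0.01, 0.2, 1.1, 0, 0.6],
    [0.01, 0.29, 1.49, 0, 0.6],
    [0.01, 0.5, 2.26, 0, 0.6],
    [0.02, 0.75, 3.02, 0, 0.6],
    [0.03, 1.04, 3.77, 0, 0.6],
    [0.04, 1.36, 4.5, 0, 0.6],
    [0.05, 1.73, 5.21, 0, 0.6],
    [0.06, 2.12, 5.91, 0, 0.6],
    [0.06, 2.12, 5.91, 0, 0.6]
  ]
}}

```text
clock: 22.15
position: [0.5867, -0.0848, 0.194]
ee_rot: [3.132, -0.049, -0.011]
force: [-0.1, -4.9, 0.1]
width: 0.116
```

Emit:
{"method": "carry_out", "body": {
  "plan": [
    [0.01, 0.45, 0.65, 0, 0.6],
    [0.02, 0.93, 1.3, 0, 0.6],
    [0.04, 1.44, 1.9, 0, 0.6],
    [0.05, 1.95, 2.5, 0, 0.6],
    [0.07, 2.51, 3.05, 0, 0.6],
    [0.09, 3.08, 3.6, 0, 0.6],
    [0.1, 3.7, 4.1, 0, 0.6],
    [0.12, 4.33, 4.55, 0, 0.6],
    [0.14, 5, 5, 0, 0.6],
    [0.16, 5.67, 5.4, 0, 0.6],
    [0.18, 6.37, 5.78, 0, 0.6],
    [0.2, 7.09, 6.15, 0, 0.6],
    [0.2, 7.09, 6.15, 0, 0.6]
  ]
}}

```text
clock: 23.45
position: [0.5887, -0.0136, 0.2581]
ee_rot: [3.13, -0.048, -0.008]
force: [-4.8, -7.4, 13.8]
width: 0.123
```

Emit:
{"method": "carry_out", "body": {
  "plan": [
    [0, 0, 0, 0, 0.8],
    [0, 0, -0.3, 0, 0.8],
    [0, 0, -0.5, 0, 0.8],
    [0, 0, -0.5, 0, 0.8]
  ],
  "squeeze": 6
}}

```text
clock: 23.85
position: [0.5891, -0.0139, 0.2539]
ee_rot: [3.13, -0.049, -0.006]
force: [0.8, -2.4, 5.4]
width: 0.127
```

Emit:
{"method": "carry_out", "body": {
  "plan": [
    [0.02, 0.74, 0.27, 0, 0.6],
    [0.04, 1.48, 0.55, 0, 0.6],
    [0.06, 2.25, 0.75, 0, 0.6],
    [0.08, 3.02, 0.95, 0, 0.6],
    [0.13, 4.6, 1.22, 0, 0.6],
    [0.17, 6.19, 1.35, 0, 0.6],
    [0.22, 7.79, 1.31, 0, 0.6],
    [0.26, 9.38, 1.12, 0, 0.6],
    [0.3, 10.94, 0.77, 0, 0.6],
    [0.35, 12.45, 0.27, 0, 0.6],
    [0.35, 12.45, 0.27, 0, 0.6]
  ],
  "squeeze": 20
}}

```text
clock: 24.95
position: [0.5925, 0.1142, 0.2556]
ee_rot: [3.132, -0.043, -0.006]
force: [2.8, 1.9, 2.0]
width: 0.121
```

Emit:
{"method": "carry_out", "body": {
  "plan": [
    [0.02, 0.55, -0.25, 0, 0.6],
    [0.03, 1.1, -0.51, 0, 0.6],
    [0.05, 1.8, -0.9, 0, 0.6],
    [0.07, 2.49, -1.31, 0, 0.6],
    [0.09, 3.14, -1.77, 0, 0.6],
    [0.11, 3.79, -2.24, 0, 0.6],
    [0.12, 4.4, -2.76, 0, 0.6],
    [0.14, 4.99, -3.29, 0, 0.6],
    [0.16, 5.55, -3.87, 0, 0.6],
    [0.17, 6.08, -4.46, 0, 0.6],
    [0.19, 6.58, -5.1, 0, 0.6],
    [0.2, 7.05, -5.74, 0, 0.6],
    [0.2, 7.05, -5.74, 0, 0.6]
  ],
  "squeeze": 25
}}

```text
clock: 26.25
position: [0.5945, 0.1854, 0.1972]
ee_rot: [3.132, -0.042, -0.006]
force: [2.0, -0.1, -1.1]
width: 0.124
```

Emit:
{"method": "carry_out", "body": {
  "plan": [
    [0.01, 0.4, -0.63, 0, 0.6],
    [0.02, 0.78, -1.27, 0, 0.6],
    [0.03, 1.14, -2, 0, 0.6],
    [0.04, 1.47, -2.71, 0, 0.6],
    [0.05, 1.76, -3.46, 0, 0.6],
    [0.06, 2.02, -4.21, 0, 0.6],
    [0.06, 2.24, -5, 0, 0.6],
    [0.07, 2.42, -5.77, 0, 0.6],
    [0.07, 2.56, -6.56, 0, 0.6],
    [0.07, 2.66, -7.35, 0, 0.6],
    [0.08, 2.7, -8, 0, 0.6],
    [0.08, 2.72, -8.5, 0, 0.6],
    [0.08, 2.72, -8.5, 0, 0.6]
  ]
}}

```text
clock: 27.55
position: [0.5953, 0.2125, 0.1115]
ee_rot: [3.132, -0.042, -0.007]
force: [3.5, -1.0, -1.5]
width: 0.122
```

Emit:
{"method": "carry_out", "body": {
  "plan": [
    [0, 0, -0.2, 0, 0.6],
    [0, 0, -0.4, 0, 0.6],
    [0, 0, -0.5, 0, 0.6],
    [0, 0, -0.5, 0, 0.6]
  ]
}}

```text
clock: 27.95
position: [0.5955, 0.2125, 0.1095]
ee_rot: [3.131, -0.043, -0.004]
force: [-6.4, -5.9, 26.1]
width: 0.122
```

On the stop. Now release, rise, move away and check.

Emit:
{"method": "carry_out", "body": {
  "plan": [
    [0, 0, 0, 0, 2.2],
    [0, 0, 0, 0, 2.2],
    [0, 0, 0, 0, 2.2],
    [0, 0, 1, 0, 2.2],
    [0, 0, 3, 0, 2.2],
    [0, 0, 8, 0, 2.2],
    [0, 0, 13, 0, 2.2],
    [0, 0, 18, 0, 2.2],
    [-4, 3, 18, 0, 2.2],
    [-8, 6, 18, 0, 2.2],
    [-12, 9, 18, 0, 2.2],
    [-15, 10, 18, 0, 2.2],
    [-15, 10, 18, 0, 2.2],
    [-15, 10, 18, 0, 2.2]
  ]
}}

```text
clock: 29.35
position: [0.4452, 0.3127, 0.2901]
ee_rot: [3.132, -0.04, -0.003]
force: [1.0, 0.5, -0.4]
width: 0.236
```

Run:
```python
from h import *
s=arm.observe();print(s["position"],s["force"])
a=[]
for n in("side","top"):
    C,im,d=snap(n,n+"9.png");P=cloud(C,d);H=cv2.cvtColor(im,cv2.COLOR_RGB2HSV)
    a.append(cv2.resize(im[130:270,150:330] if n=="side" else im[130:270,160:340],(400,311),interpolation=2))
    m=(H[...,0]>40)&(H[...,0]<90)&(H[...,1]>80)&(abs(P[...,0]-.588)<.1)&(abs(P[...,1]+.02)<.08)&(P[...,2]>.06)
    q=P[m];A=np.c_[q[:,:2],np.ones(len(q))];print(n,len(q),"plane",np.linalg.lstsq(A,q[:,2],rcond=None)[0],"z",np.median(q[:,2]),cv2.minAreaRect((q[:,:2]*1000).astype(np.float32)))
    q=P[(abs(P[...,0]-.594)<.03)&(abs(P[...,1]-.2127)<.012)&(P[...,2]>.03)&(P[...,2]<.1)];print(" bar",np.percentile(q,[5,50,95],axis=0).round(4))
cv2.imwrite("pics/c9.png",np.hstack(a)[:,:,::-1])
```

```text
[0.44515931 0.3127421  0.29013518] [ 0.96157539  0.52701254 -0.42226022]
side 24 plane [ 0.25898812  0.03151126 -0.05166712] z 0.08481961128619714 ((530.6761474609375, -41.13485336303711), (7.444907188415527, 26.015186309814453), 16.62247657775879)
 bar [[0.5822 0.2075 0.0565]
 [0.6016 0.214  0.0609]
 [0.6218 0.2176 0.0634]]
top 1031 plane [ 0.00533582 -0.00393485  0.08207987] z 0.08536975626195886 ((588.0016479492188, -23.289505004882812), (65.34721374511719, 118.13504791259766), 88.61743927001953)
 bar [[0.5675 0.2062 0.0567]
 [0.594  0.2109 0.0615]
 [0.6211 0.2167 0.0646]]
```

View pics/c9.png

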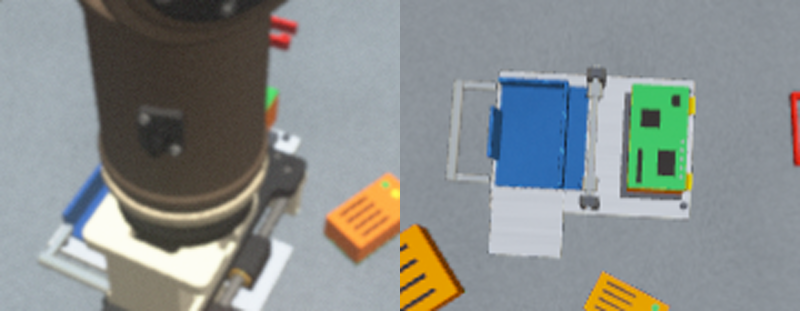

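The top view shows the cover open and the board up, square on the bed between the catches at (660,138). Centre offset from the bed is about (0, -2) mm, yaw agrees to 0.01 rad, and the surface is level. I'm handing in.

```bash
python3 -c "
from cell import arm
print(arm.sign_off())"
```

```text
the job is handed in; nothing more can be done
None
```

I turned the switch with the flip jig and handed the job in at about 29.5 s. No verdict comes back, so the results below are from my own checks.

**What I did:**
- Pushed the switch home against the back stop, then swung the cover over by its bar.
- Pressed the pad at about 25–28 N (28–30 N in total, counting sideways force) for more than a second.
- Swung the cover back onto its stop, released the bar and moved clear.

**Last checks:**
- **Switch:** it lies board up and level on the bed, about 0 and -2 mm off the bed's centre in x and y. Its yaw is within about 0.01 rad of the jig's, and the board face is at about 85 mm. These come from the top view only, because the arm hid the switch from the side camera.
- **Cover:** it is open, with the bar at its starting height.
- **Bed:** the catch tops fell from about 62 to 52 mm, so the bed went down. It probably did so when I pushed the bar (about 24 N) rather than when I pressed the pad, since the pad did not drop further under load.
- **Clip and connectors:** I did not measure them again at the end; the arm went nowhere near them.

**What disagreed or went less well:**
- **Shut angle:** estimates from single views ran from 2.99 to 3.04 rad, against the 2.98 needed, except one view that came out higher and was noisier. I take it as about 3.0, so the margin there is thin.
- **Switch underside:** my first colour-based reading while shut was about 50 mm, which would have meant the bed was still up. The depth readings gave about 43 mm, and I took those as right.
- **Bar grip:** the bar slipped to about 3 mm from the fingertips during the first swing. I eased the grip and slid the fingers back over it, and the cover did not drop.

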